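# Wedge the leaning dome box level with a horn comb spacer

## Task

The rosewood dome box leans forward because the single foot under the middle of its front edge is too short. Take the stubby horn comb spacer, turn it and set it flat on the shelf with its tapered teeth towards the box's front so that its wide middle gap takes that foot, and push it straight in under the front edge until it jams tight and the box stands level. Let go and leave it wedged there, with the box still in its place and the jar, coaster and marble undisturbed.

Things in the scene. Friction and masses are not known exactly. Their poses are not given: they have to be found in the camera images.
- dome_box: Rosewood box with domed lid, brass cam lock on its front, 0.65 kg, loose. Base 120 deep (x) by 190 wide (y), 80 high when level. Origin: centre of the wooden base's underside; x front to back (front within 20 degrees of facing the robot), z up through the lid. Two 16 mm rear feet at x 45, y +-75. At the start it leans forward 0.087 rad (z axis tilted); level, its base is 16 mm above the shelf.
- box_front (a point): Middle of the wooden base's lower front edge, at x -60 in the box; axes as the box's. Height 7 to 8 mm above the shelf at the start, 16 mm when level. The front wall is 38 mm high; the lid above it projects 2 mm and the cam lock, 30 mm above this point, 11 mm.
- front_foot (a point): Centre of the short front foot, a brass stud of diameter 12 mm and height 8 mm (the rear ones have 16 mm), right below the cam lock; its near side lies 6 mm behind the front edge. Axes as the box's.
- step: Low fixed maple display step, 70 deep (x), 300 wide (y), 24 mm high, with small ornaments on it up to 66 mm above the shelf; origin: centre of its underside. It stands about 4 mm behind the box, which slides back against it when pushed and is stopped there.
- comb: The loose horn comb spacer, a 90 g wedge 114 mm long, lying flat, tapered side up; x along the teeth to the tips, z up. Origin: underside, at the root (closed end) of the wide middle gap. Gap 20 mm wide, 56 mm deep, two teeth each side of it out to y +-24. Tooth tops: 4 mm high at the tips, rising 1 in 5 to 18 mm, 70 mm back from the tips. From x = -16 to 0 the body is 48 wide, 18 high.
- comb_grip (a point): Centre (half-way up, 14 mm) of the spacer's handle block: 42 mm long (x), 34 wide (y), 28 high, flat sides, 37 mm behind the gap's root, 93 mm behind the tips. Axes as the spacer's. Pushing it under the box slowly takes 2 to 10 N, more when it strikes the edge fast; the box is level with the tips 60 mm behind the front edge; at 62 mm the gap's root meets the foot and it stops dead (15 to 20 N jams it).
- comb_tips (a point): Point midway between the spacer's tooth tips, at its underside, 93 mm ahead of comb_grip along the spacer's x; axes as the spacer's.
- coaster: Loose square slate coaster, 94 x 94 x 9 mm, with a shallow drilled dimple in the middle; origin: centre of its underside.
- marble_center (a point): Centre of the pearly lustre marble, diameter 25 mm, lying loose in the coaster's dimple.
- jar: Loose glass jar, diameter 76 mm, 98 mm high; a spring steel holder on its neck carries a white plastic funnel (mouth diameter 104 mm, top 168 mm above the shelf). Origin: centre of its underside.
Not all that is in view belongs to the job. What is shaped like the dome_box but orange, pink or purple is not meant.

How it is judged:
By the outcome, as a careful person would: the job done as asked, in the order asked, and still so for the second after the job is handed in, with the robot touching nothing.
It also fails if it takes over 54 s, if anything falls off the work surface, if the arm or the gripper's body presses on something with over 40 N, if the wrist force passes 120 N, or if a joint passes its speed limit or range.

## Robot

A 6-joint arm with a two-finger parallel gripper is mounted at the origin on the work surface. World frame = base frame: x ahead of the robot, y to its left, z up, the work surface at z = 0. Lengths are in m, angles in rad, forces in N, time in s.
With the tool pointing down it reaches from about 0.35 to 0.775 m from the base axis. Payload 7.3 kg.
Tool frame: the origin (TCP) lies at the centre of the arm's flange, where the gripper is bolted on; the fingertips stand 178 mm ahead of it and the grasp point (between the pads) lies 159 mm ahead of it; z points along the fingers, y is the line along which they close (so a half turn about z gives the same grasp; the last joint's range is limited). The gripper opens to 92 mm and grips with 3 to 60 N. Pads are 19 mm wide; open, the fingers measure 130 mm over their backs; the gripper's body (75 mm by 190 mm) begins 47 mm behind the grasp point.
Start: joints at [-1.268, 0.342, 1.524, -0, 1.275, -0.146], TCP at [0.228, -0.473, 0.405] pointing down, gripper open.
Joint ranges: [-2.53, 2.53], [-0.77, 2.02], [0.04, 2.7], [-1, 4.14], [0.28, 2.66], [-3.11, 3.11]. Speed limits (rad/s): [2.57, 2.57, 3.14, 3.14, 3.14, 3.14].

## Interface

Orientations are given as [roll, pitch, yaw] about the fixed x, y, z axes, in that order (R = Rz(yaw) Ry(pitch) Rx(roll)).
In Python, from cell import telemetry, vision, ticket gives the robot as it stands.
- The arm moves only by the shell command python3 -m crank 'ROWS' [FORCE]. ROWS is JSON, a list of rows, each a list of 5 numbers: the gripper command: -1 is shut, 1 is fully open, values between are in proportion, then the shift along the tool's x, y, z in mm, then the turn about the tool's z in rad. In form: [[fingers, dx, dy, dz, roll], ...]. A call has 1 to 12 rows; each row is the pose to reach, as a shift and turn from the pose commanded when the call began, along the tool's axes at that moment; what a row does not reach only later rows make up. A row lasts 1/12 s, in which the tool goes at most 41.7 mm and 7.16 degrees, less where a joint would pass 70% of its speed; a pose out of reach is approached as far as the arm can. A call with a gripper value outside its range is refused whole. The fingers move at their own pace and stop on an object; FORCE is the grip in N (left out, the last holds). Time passes only in rows, so rows that repeat a pose let the fingers close. It gives the time, the measured TCP pose, the force, the opening and the grip force at its end, in the units of the state.
- telemetry.observe(): the state, without advancing time (a new reading comes with each control period).
- vision.read_camera(name): name is "side" or "top"; returns (picture, depth): 384x512x3 uint8, red, green, blue; 384x512 float32, m along the optical axis (not along the pixel's ray), 0 where there is no reading.
- vision.get_calibration(name): a dict with "camera_matrix" (3x3 intrinsics, pixels), "rvec" (rotation vector, rad) and "tvec" (3), from world to camera coordinates, as OpenCV has them. Camera axes: x right, y down, z forward; pixel columns grow to the right and rows downward; lengths in m; the calibration is good to about 2 mm. A picture is of the moment at which its call begins. get_calibration takes no time and is no camera call.
- ticket.hand_in(): hands the job in; it is judged then, once.
The state is a dict: "time": time; "qpos": joint angles; "qvel": joint speeds; "joint_efforts": joint torques, N m; "tool_pos": TCP position; "tool_rot": TCP orientation; "contact_force": force on the tool from outside, world axes, zero at the start; "torque": the same for the moment, N m; "opening": finger opening in m; "grip_force": force on a finger pad.
Only numpy, scipy, OpenCV 4.12 (cv2) and the standard library are available. Lean on these libraries where they do the work, as an engineer would, in place of code of your own. Each camera call takes 0.05 s, during which the arm holds its last target. There are 200 camera calls.

## Working session

There is one attempt and no reset: what is moved stays moved. The work goes in short steps, Python scripts to look and compute and a shell command to move; the robot and the scene stay as the last step left them, time stands still between calls to the robot, and variables do not carry over. Pictures are saved under pics/ and viewed, at most 10 in all, crops included, and the job is handed in when it is done.

```bash
mkdir -p pics
cat > h.py <<'E'
import numpy as np, cv2
from cell import telemetry, vision, ticket
def cam(n):
    p,d=vision.read_camera(n); np.savez('/tmp/'+n,p=p,d=d); return p,d
def save(p,f,box=None,s=1):
    if box: p=p[box[1]:box[3],box[0]:box[2]]
    cv2.imwrite('pics/'+f,cv2.resize(p[:,:,::-1],None,fx=s,fy=s,interpolation=cv2.INTER_CUBIC))
def world(n,d,mask=None):
    c=vision.get_calibration(n);K=np.array(c['camera_matrix']);R=cv2.Rodrigues(np.array(c['rvec'],float))[0];t=np.array(c['tvec'],float).ravel()
    v,u=np.mgrid[:384,:512]; P=np.stack([(u-K[0,2])/K[0,0]*d,(v-K[1,2])/K[1,1]*d,d],-1)
    return (P-t)@R
def ray(n,u,v,z):
    c=vision.get_calibration(n);K=np.array(c['camera_matrix']);R=cv2.Rodrigues(np.array(c['rvec'],float))[0];t=np.array(c['tvec'],float).ravel()
    r=R.T@np.linalg.inv(K)@[u,v,1]; o=-R.T@t; return o+r*(z-o[2])/r[2]
E
python3 - <<'E'
from h import *
for n in('top','side'):
    p,d=cam(n); save(p,n+'0.png',s=1.5)
    c=vision.get_calibration(n);R=cv2.Rodrigues(np.array(c['rvec'],float))[0];print(n,-R.T@np.array(c['tvec']).ravel(),R[2])
print(telemetry.observe())
E
```

```text
top [ 0.20336539 -0.09444942  1.59950402] [ 0.21629798  0.00424446 -0.97631817]
side [ 0.47787657 -1.08819332  0.68125602] [ 0.05502841  0.84172272 -0.53709844]
{'time': 0.1, 'qpos': array([-1.26802412e+00,  3.42622062e-01,  1.52490445e+00, -6.42487824e-06,
        1.27540704e+00, -1.45991099e-01]), 'qvel': array([-0.00291289, -0.00260248, -0.00140202, -0.00195694, -0.00032086,
       -0.00049389]), 'joint_efforts': array([ 1.24528200e-03, -4.32003558e+01, -2.44696158e+01,  7.18374504e-02,
        5.25989605e-02, -7.37839537e-05]), 'tool_pos': array([ 0.22775889, -0.47288799,  0.40413633]), 'tool_rot': array([-3.14026512e+00, -1.88986322e-04,  4.48765055e-01]), 'contact_force': array([ 0.12701747, -0.32123504, -0.5416123 ]), 'torque': array([ 0.02279461, -0.00788126,  0.04892322]), 'grip_force': 0.0, 'opening': 0.09155711942642544}
```

View pics/top0.png

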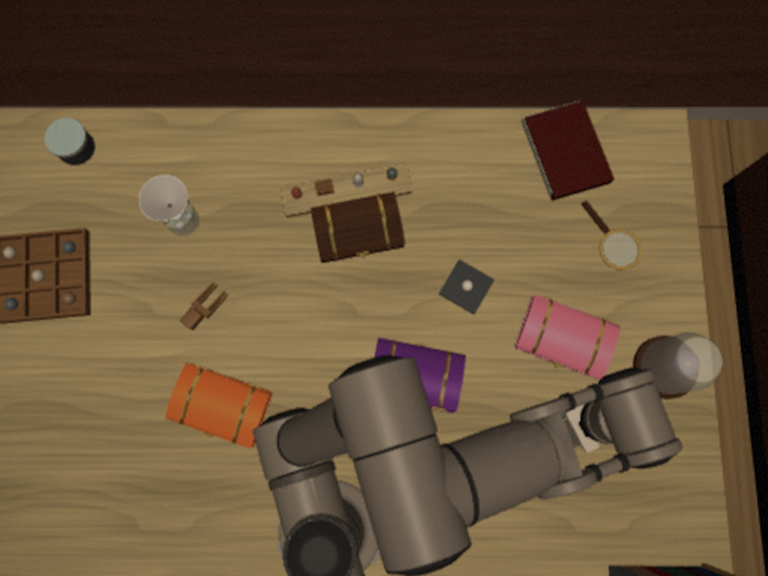

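View pics/side0.png

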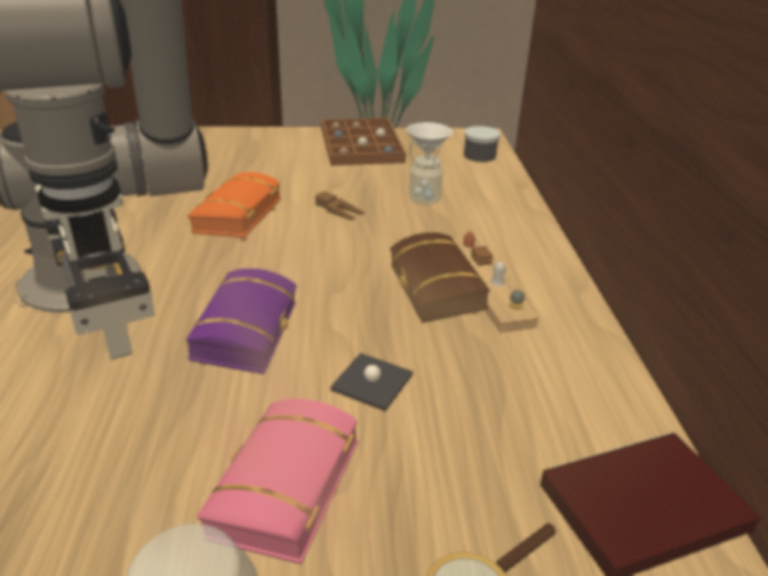

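The top picture shows the rosewood box at about (358,228) of 768x576, with its lock on the front at (363,253). The step is behind it. The comb is at (205,306) with its teeth pointing up-right, the jar at (170,203), and the coaster and marble at (467,287). The orange, pink and purple boxes are decoys. There is only one comb, and I'll confirm it in a crop.

Run:
```python
from h import *
a=np.load('/tmp/top.npz');p,d=a['p'],a['d']
b=np.vstack([cv2.resize(p[180:225,110:165],None,fx=8,fy=8,interpolation=2)[:, :440],]) 
c=cv2.resize(p[105:190,180:280],None,fx=4.235,fy=4.235,interpolation=2)[:360]
save(np.hstack([b,cv2.resize(c,(360,360)) if 0 else c[:, :]])[:, :],'c1.png')
print(b.shape,c.shape)
W=world('top',d)
np.set_printoptions(precision=4,suppress=True)
# comb mask
def blob(u0,v0,u1,v1,lo,hi):
    w=W[v0:v1,u0:u1]; m=(w[...,2]>lo)&(w[...,2]<hi); return w[m]
print('table z',np.median(W[190:225,180:250,2]),np.median(W[215:225,150:165,2]))
for lo in(.008,.022):
    q=blob(112,180,160,225,lo,.05); print('comb',lo,len(q),q.mean(0),q.max(0),cv2.minAreaRect((q[:,:2]*1000).astype(np.float32)))
q=blob(195,120,275,180,.035,.12); print('box',len(q),cv2.minAreaRect((q[:,:2]*1000).astype(np.float32)),q[:,2].max())
q=blob(85,110,135,165,.06,.2); print('jar',q.mean(0),q.max(0),q.min(0))
q=blob(290,170,333,213,.005,.05); print('coaster',cv2.minAreaRect((q[:,:2]*1000).astype(np.float32)))
```

```text
(360, 440, 3) (360, 424, 3)
table z 0.000276657427589884 0.00045881070210322054
comb 0.008 329 [0.4748 0.2974 0.019 ] [0.5651 0.3759 0.0355] ((489.7908935546875, 294.62261962890625), (159.5191192626953, 154.70811462402344), 3.936676263809204)
comb 0.022 123 [0.4556 0.3114 0.0277] [0.4955 0.3352 0.0355] ((461.8321838378906, 307.4256591796875), (34.03153610229492, 61.10745620727539), 50.811031341552734)
box 2273 ((685.001220703125, -34.53755187988281), (200.99464416503906, 228.42666625976562), 12.10733699798584) 0.08867523472047135
jar [0.6887 0.3524 0.1382] [0.7395 0.4042 0.1752] [0.6368 0.3007 0.0601]
coaster ((531.4642333984375, -304.91973876953125), (143.8974151611328, 144.14974975585938), 89.94062805175781)
```

View pics/c1.png

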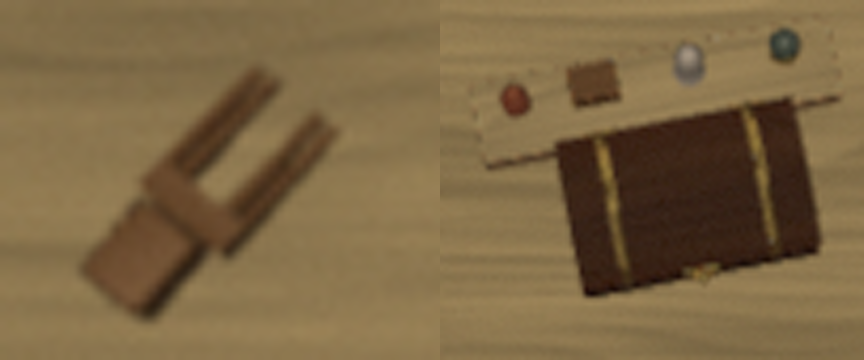

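The crop confirms the comb: handle block at lower left, teeth pointing up-right, wide middle gap. The rosewood box's front-edge corners are at crop (585,296) and (820,250), with the lock at (704,270). Next is a side crop of the box for its lower corners and of the comb.

Run:
```python
from h import *
p=np.load('/tmp/side.npz')['p']
b=cv2.resize(p[150:220,255:335],None,fx=6,fy=6,interpolation=2)
c=cv2.resize(p[122:152,203:248],None,fx=7,fy=7,interpolation=2)
c=np.vstack([c,np.zeros((420-210,315,3),np.uint8)])
save(np.hstack([b,c]),'c2.png')
f=lambda x,y:((x+.5)/8-.5+110,(y+.5)/8-.5+180)
g=lambda x,y:((x-440+.5)/4.235-.5+180,(y+.5)/4.235-.5+105)
np.set_printoptions(precision=4,suppress=True)
for n,x,y,z in[('hL',82,268,.028),('hB',140,312,.028),('hT',143,205,.028),('hR',203,243,.028),('tipL',258,66,.004),('tipR',340,130,.004),('bodyL',145,183,.018),('bodyR',228,255,.018)]: print(n,ray('top',*f(x,y),z))
for n,x,y,z in[('FL',585,296,.0075),('FR',820,250,.0075),('FL',585,296,.045),('FR',820,250,.045),('lock',704,270,.038)]: print(n,ray('top',*g(x,y),z))
a=np.load('/tmp/top.npz')['d'];W=world('top',a)
# profile through lock column
u=int(g(704,270)[0]);print(W[155:178,u][:, [0,1,2]])
```

```text
hL [0.4471 0.3378 0.028 ]
hB [0.4286 0.3124 0.028 ]
hT [0.4738 0.3138 0.028 ]
hR [0.4578 0.2877 0.028 ]
tipL [0.5386 0.2742 0.004 ]
tipR [0.5108 0.2376 0.004 ]
bodyL [0.485  0.3161 0.018 ]
bodyR [0.4544 0.2793 0.018 ]
FL [0.5856 0.0274 0.0075]
FR [ 0.6249 -0.164   0.0075]
FL [0.5766 0.0245 0.045 ]
FR [ 0.615  -0.1624  0.045 ]
lock [ 0.6    -0.0698  0.038 ]
[[ 0.6377 -0.0668  0.0707]
 [ 0.6349 -0.0668  0.0684]
 [ 0.6313 -0.0668  0.0687]
 [ 0.6277 -0.0669  0.0694]
 [ 0.623  -0.067   0.0737]
 [ 0.6232 -0.0667  0.0603]
 [ 0.6179 -0.0669  0.0674]
 [ 0.6154 -0.0669  0.0635]
 [ 0.6122 -0.0669  0.0626]
 [ 0.6093 -0.0668  0.0606]
 [ 0.6072 -0.0668  0.0552]
 [ 0.6017 -0.0669  0.0634]
 [ 0.5998 -0.0669  0.0573]
 [ 0.5977 -0.0668  0.052 ]
 [ 0.5966 -0.0666  0.0426]
 [ 0.5958 -0.0665  0.032 ]
 [ 0.6003 -0.0659 -0.0004]
 [ 0.5958 -0.066   0.0033]
 [ 0.5926 -0.066   0.0019]
 [ 0.5887 -0.0661  0.0033]
 [ 0.585  -0.0661  0.0039]
 [ 0.5831 -0.066  -0.0031]
 [ 0.5799 -0.066  -0.0044]]
```

View pics/c2.png

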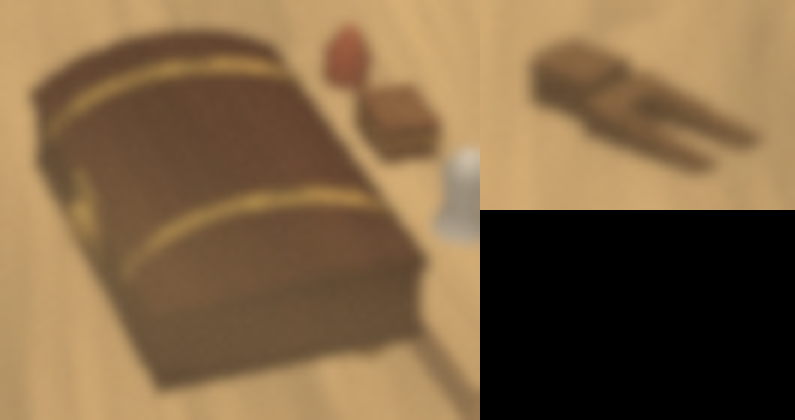

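The side crop shows the box's lower front corners at about (158,388) near and (40,162) far, and its lower rear corner at (415,333). The comb's handle is at (580,65), with tips at (712,168) and (757,142).

Run:
```python
from h import *
np.set_printoptions(precision=4,suppress=True)
g=lambda x,y:((x+.5)/6-.5+255,(y+.5)/6-.5+150)
f=lambda x,y:((x-480+.5)/7-.5+203,(y+.5)/7-.5+122)
for n,x,y,z in[('FR',158,388,.0075),('FL',40,162,.0075),('RR',415,333,.018)]: print(n,ray('side',*g(x,y),z))
for n,x,y,z in[('tipR',714,170,.002),('tipL',760,142,.002),('hL',575,38,.028),('hT',630,70,.028),('hBk',532,70,.028),('hR',585,98,.028)]: print(n,ray('side',*f(x,y),z))
# fit top comb handle/body by mask of depth
```

```text
FR [ 0.623  -0.1535  0.0075]
FL [0.586  0.0368 0.0075]
RR [ 0.7387 -0.129   0.018 ]
tipR [0.5171 0.2466 0.002 ]
tipL [0.5402 0.2762 0.002 ]
hL [0.4504 0.3396 0.028 ]
hT [0.4775 0.3025 0.028 ]
hBk [0.43   0.3026 0.028 ]
hR [0.456  0.2713 0.028 ]
```

Estimates: comb grip at (0.452, 0.313), yaw −0.665. Box front middle at about (0.605, −0.066), yaw +0.20. I'll move over the comb handle, 9 mm behind its centre so the gripper body clears the lid later.

```bash
python3 -m crank '[[1,362,-240,0,0.5],[1,362,-240,0,1.114],[1,362,-240,0,1.114],[1,362,-240,0,1.114],[1,362,-240,0,1.114],[1,362,-240,0,1.114],[1,362,-240,0,1.114],[1,362,-240,0,1.114],[1,362,-240,0,1.114],[1,362,-240,0,1.114],[1,539,-619,0,1.114],[1,539,-619,0,1.114]]' 40
python3 -c "
from h import *
s=telemetry.observe();print(s['tool_pos'],s['tool_rot'],s['qpos'])"
```

```text
time: 1.1
tool_pos: [0.422, -0.0723, 0.4043]
tool_rot: [3.141, 0.001, -0.667]
contact_force: [0.9, -0.1, 0.9]
opening: 0.092
grip_force: 0.0
[ 0.42197001 -0.07232673  0.40429742] [ 3.14141547e+00  5.77645928e-04 -6.66999947e-01] [-3.49171159e-01  1.64304347e-01  1.76844584e+00  1.30473862e-05
  1.20944655e+00  1.88862045e+00]
```

```bash
python3 -m crank '[[1,-224,-321,60,0],[1,-224,-321,60,0],[1,-224,-321,60,0],[1,-224,-321,60,0],[1,-224,-321,60,0],[1,-224,-321,60,0],[1,-224,-321,60,0],[1,-224,-321,60,0],[1,-224,-321,60,0],[1,-224,-321,60,0],[1,-224,-321,100,0],[1,-224,-321,140,0]]'
python3 - <<'E'
from h import *
s=telemetry.observe();print(s['tool_pos'],s['tool_rot'],s['qpos'])
p,d=cam('side'); q,_=cam('top')
b=cv2.resize(p[95:165,190:290],(600,420),interpolation=2);c=cv2.resize(q[170:230,105:135+0],None,fx=6,fy=7,interpolation=2)
save(np.hstack([b,c]),'c3.png')
E
```

```text
time: 2.1
tool_pos: [0.4436, 0.3189, 0.2649]
tool_rot: [-3.137, -0.002, -0.662]
contact_force: [0.7, 0.6, -1.0]
opening: 0.0915
grip_force: 0.0
[0.44360181 0.31886559 0.26485844] [-3.13686480e+00 -2.19346658e-03 -6.62264834e-01] [ 4.82944549e-01  5.28565126e-01  1.65050325e+00 -5.60924590e-05
  9.57312583e-01  2.71603270e+00]
```

View pics/c3.png

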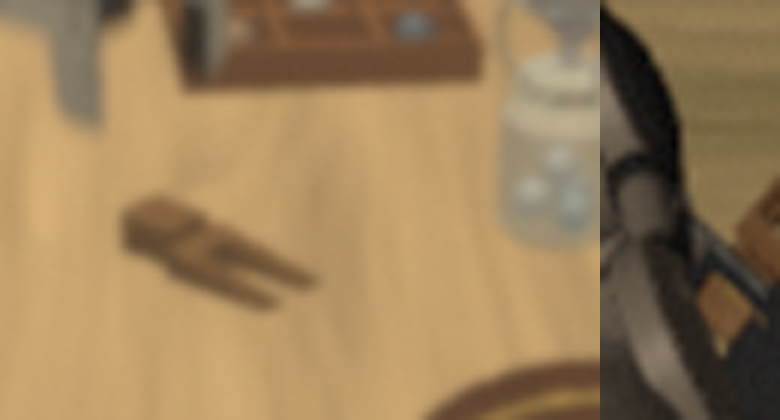

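The picture shows the open fingers hovering beside the handle; the handle is at (160,222) in the side crop. I'll descend and close.

```bash
python3 -m crank '[[1,0,0,0,0],[1,0,0,30,0],[1,0,0,60,0],[1,0,0,78,0],[1,0,0,81,0],[-1,0,0,81,0],[-1,0,0,81,0],[-1,0,0,81,0],[-1,0,0,81,0],[-1,0,0,81,0],[-1,0,0,81,0],[-1,0,0,81,0]]' 40
```

```text
time: 3.2
tool_pos: [0.4436, 0.317, 0.1841]
tool_rot: [-3.141, -0.0, -0.665]
contact_force: [-0.0, -0.2, -0.2]
opening: 0.0493
grip_force: 0.0
```

```bash
python3 -m crank '[[-1,0,0,0,0],[-1,0,0,0,0],[-1,0,0,0,0],[-1,0,0,0,0],[-1,0,0,0,0],[-1,0,0,0,0],[-1,0,0,0,0]]' 40
```

```text
time: 3.78
tool_pos: [0.4436, 0.317, 0.1838]
tool_rot: [-3.141, -0.0, -0.665]
contact_force: [-0.3, 1.0, 2.7]
opening: 0.0339
grip_force: 39.6
```

The grip is good: 33.9 mm opening matches the 34 mm handle. Before lowering in front of the box I'll check the clearance to the purple box.

```bash
python3 - <<'E'
from h import *
np.set_printoptions(precision=3,suppress=True)
a=np.load('/tmp/top.npz');p,d=a['p'].astype(int),a['d'];W=world('top',d)
m=(p[...,2]>p[...,1]*1.6)&(p[...,0]>p[...,1]*1.3)&(W[...,2]>.01)&(W[...,2]<.12)
m[:200]=0; q=W[m]; print(m.sum(),q.min(0),q.max(0))
print(cv2.boxPoints(cv2.minAreaRect((q[:,:2]*1000).astype(np.float32))))
E
python3 -m crank '[[-1,0,0,-15,0],[-1,0,0,-40,0],[-1,0,0,-70,0],[-1,25,27,-80,-0.08],[-1,50,53,-80,-0.16],[-1,75,80,-80,-0.24],[-1,100,106,-80,-0.32],[-1,125,133,-80,-0.4],[-1,150,160,-80,-0.48],[-1,175,186,-80,-0.56],[-1,200,213,-80,-0.64],[-1,220,235,-80,-0.72]]' 40
```

```text
2004 [-0.065 -0.743  0.02 ] [ 0.402 -0.082  0.1  ]
[[-100.988 -720.493]
 [  49.312 -811.517]
 [ 457.27  -137.887]
 [ 306.97   -46.863]]
time: 4.78
tool_pos: [0.4712, -0.0061, 0.2635]
tool_rot: [3.141, 0.001, 0.058]
contact_force: [0.6, 0.5, -0.4]
opening: 0.0341
grip_force: 39.6
```

```bash
python3 -m crank '[[-1,2,29,0,-0.1],[-1,4,58,0,-0.145],[-1,4.6,85.6,0,-0.145],[-1,4.6,85.6,20,-0.145],[-1,4.6,85.6,45,-0.145],[-1,4.6,85.6,65,-0.145],[-1,4.6,85.6,75,-0.145],[-1,4.6,85.6,75,-0.145]]' 40
python3 - <<'E'
from h import *
p,d=cam('side'); q,_=cam('top')
b=cv2.resize(p[140:220,215:315],(600,480),interpolation=2);c=cv2.resize(q[130:210,200:233],None,fx=6,fy=6,interpolation=2)
save(np.hstack([b,c]),'c4.png')
E
```

```text
time: 5.45
tool_pos: [0.4799, -0.0888, 0.1866]
tool_rot: [-3.139, 0.005, 0.2]
contact_force: [0.5, -0.3, -2.1]
opening: 0.0339
grip_force: 39.6
```

View pics/c4.png

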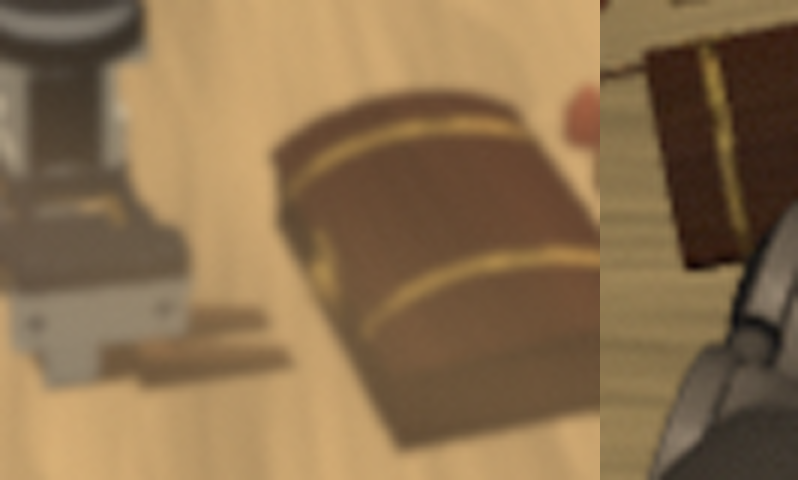

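The side crop shows the comb in front of the box: near tip (292,360), far tip (270,325), and the box's lower front corners at (402,448) and (283,235).

Run:
```python
from h import *
np.set_printoptions(precision=4,suppress=True)
g=lambda x,y:((x+.5)/6-.5+215,(y+.5)/6-.5+140)
P={}
for n,x,y,z in[('FR',402,448,.0075),('FL',283,235,.0075),('tipR',292,358,.006),('tipL',270,323,.006),('lock',325,262,.042)]: P[n]=ray('side',*g(x,y),z);print(n,P[n])
m=(P['FR']+P['FL'])/2;t=(P['tipR']+P['tipL'])/2
u=np.array([np.cos(.2),np.sin(.2)]);v=np.array([-u[1],u[0]])
print('mid-tip along/lat',(m-t)[:2]@u,(m-t)[:2]@v, 'lock', (P['lock']-t)[:2]@u,(P['lock']-t)[:2]@v, 'edge yaw',np.arctan2(*( (P['FR']-P['FL'])[:2])),)
s=telemetry.observe();print(s['tool_pos'],s['tool_rot']);tp=s['tool_pos'][:2];c=tp+102e-3*u;print('tip by TCP',c)
# top view: silhouette check of box: left-front corner & band
f=lambda x,y:((x-600+.5)/6-.5+200,(y+.5)/6-.5+130)
print('top FL',ray('top',*f(686,270),.0075),ray('top',*f(686,270),.045))
```

```text
FR [ 0.6248 -0.1536  0.0075]
FL [0.5865 0.0245 0.0075]
tipR [ 0.5828 -0.0808  0.006 ]
tipL [ 0.5749 -0.0515  0.006 ]
lock [ 0.5984 -0.0564  0.042 ]
mid-tip along/lat 0.02658586184107622 -0.0037070092354087973 lock 0.021035116233770232 0.005708765697077607 edge yaw 2.9301530393539554
[ 0.481  -0.089   0.1889] [-3.1415  0.0004  0.2   ]
tip by TCP [ 0.581  -0.0687]
top FL [0.5853 0.0272 0.0075] [0.5763 0.0243 0.045 ]
```

Run:
```python
from h import *
np.set_printoptions(precision=4,suppress=True)
g=lambda x,y:((x-440+.5)/4.235-.5+180,(y+.5)/4.235-.5+105)
u=np.array([np.cos(.2),np.sin(.2)]);v=np.array([-u[1],u[0]]);t=np.array([.581,-.0687])
for n,x,y,z in[('lock',704,270,.038),('bandF',703,259,.055),('bandB',672,120,.075),('FL',585,296,.0075),('FR',820,250,.0075),('RL',557,145,.06),('RR',793,98,.06)]:
    P=ray('top',*g(x,y),z)[:2]-t; print(n,P@u,P@v)
# brass centroid of lock in original picture
im=cv2.imread('pics/top0.png')[:,:,::-1].astype(int)
r=im[245:262,345:385]; m=(r[...,0]-r[...,2]>45)&(r[...,0]>95)
ys,xs=np.nonzero(m); print(len(xs),xs.mean()+345,ys.mean()+245)
h=cv2.imread('pics/c4.png')
```

```text
lock 0.018363296638408525 -0.004831506735947328
bandF 0.023055206473660363 -0.005187759675275007
bandB 0.13461491229456723 -0.0022282565871442083
FL 0.023562767634916108 0.09325773175243303
FR 0.02406623849231167 -0.10214256727650886
RL 0.13703798923528823 0.09147747158533609
RR 0.13880871267457323 -0.10167240966571357
299 367.74247491638795 257.3545150501672
```

The top view puts the box centreline about 4 mm to the tool's +y side of the comb's line. I'll shift by that, set the comb down and creep in under the edge.

```bash
python3 -m crank '[[-1,0,4,0,0],[-1,0,4,2,0],[-1,0,4,4,0],[-1,0,4,5,0],[-1,6,4,5,0],[-1,13,4,5,0],[-1,20,4,5,0],[-1,25,4,5,0],[-1,28,4,5,0],[-1,30,4,5,0],[-1,32,4,5,0],[-1,32,4,5,0]]' 50
python3 - <<'E'
from h import *
p,d=cam('side'); q,_=cam('top')
b=cv2.resize(p[150:210,240:310],(700,600),interpolation=2)
save(b,'c5.png')
E
```

```text
time: 6.55
tool_pos: [0.5133, -0.0865, 0.1838]
tool_rot: [3.141, -0.0, 0.2]
contact_force: [0.3, 0.1, 0.9]
opening: 0.034
grip_force: 49.5
```

View pics/c5.png

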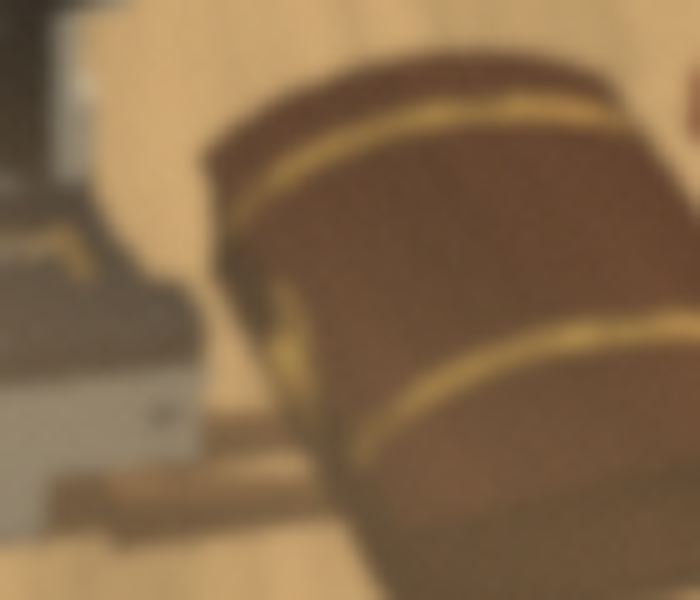

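The side crop shows both tooth groups just under the front edge, at (250,430) and (300,480), with the lock at (290,340). I'll project the model of the lock and comb into this crop to check the lateral alignment.

Run:
```python
from h import *
np.set_printoptions(precision=1,suppress=True)
s=telemetry.observe();tp=s['tool_pos'];yaw=.2
u=np.array([np.cos(yaw),np.sin(yaw),0]);v=np.array([-u[1],u[0],0]);z=np.array([0,0,1.])
c=vision.get_calibration('side')
def pr(P): 
    q=cv2.projectPoints(np.array(P,float).reshape(-1,3),np.array(c['rvec'],float),np.array(c['tvec'],float),np.array(c['camera_matrix'],float),None)[0].reshape(2)
    return (q-[240,150]+.5)*10-.5
tip=np.array([tp[0],tp[1],0])+.102*u; root=tip-.056*u
for n,P in[('bodyR bottom back corner',root-.016*u-.024*v),('bodyR top back',root-.016*u-.024*v+.018*z),('gap R inner -30',tip-.03*u-.010*v+.010*z),('gap L inner -30',tip-.03*u+.010*v+.010*z)]: print(n,pr(P))
fm=np.array([.581,-.0687,0])+.0245*u
ul=u*np.cos(.087)-z*np.sin(.087); zl=z*np.cos(.087)+u*np.sin(.087)*1
# leaning forward: z axis tilts toward -u, x axis rises to the back
ul=u*np.cos(.087)+z*np.sin(.087); zl=z*np.cos(.087)-u*np.sin(.087)
for lat in(-.0045,0,.004):
    F=fm+lat*v+.0075*z
    print(lat,'lock front',pr(F+.030*zl-.011*ul),'lock base',pr(F+.03*zl),'FR',pr(F-.095*v),'FL',pr(F+.095*v),'wall top FL',pr(F+.095*v+.038*zl),'bandfront',pr(F-.095*v+.038*zl))
```

```text
bodyR bottom back corner [111.  565.2]
bodyR top back [112.7 509.5]
gap R inner -30 [248.6 487.2]
gap L inner -30 [228.6 447.9]
-0.0045 lock front [274.6 382.9] lock base [313.6 375.3] FR [423.7 664.7] FL [223.6 291.4] wall top FL [217.5 179.9] bandfront [420.6 544.9]
0 lock front [270.  374.3] lock base [308.8 366.7] FR [418.4 654.7] FL [219.4 283.6] wall top FL [213.3 172.3] bandfront [415.2 535.1]
0.004 lock front [265.9 366.6] lock base [304.6 359.1] FR [413.6 645.8] FL [215.7 276.7] wall top FL [209.6 165.6] bandfront [410.3 526.4]
```

Allowing for the side camera's bias, the corners agree with the current alignment. I'll continue slowly and watch the force.

```bash
python3 -m crank '[[-1,1,0,0,0],[-1,2,0,0,0],[-1,3,0,0,0],[-1,4,0,0,0],[-1,5,0,0,0],[-1,6,0,0,0],[-1,6,0,0,0]]' 50; python3 -m crank '[[-1,1,0,0,0],[-1,2,0,0,0],[-1,3,0,0,0],[-1,4,0,0,0],[-1,5,0,0,0],[-1,6,0,0,0],[-1,7,0,0,0],[-1,8,0,0,0],[-1,8,0,0,0]]' 50
```

```text
time: 7.23
tool_pos: [0.519, -0.0854, 0.1838]
tool_rot: [3.141, -0.0, 0.2]
contact_force: [-1.1, -2.2, 3.3]
opening: 0.0342
grip_force: 49.6
time: 7.98
tool_pos: [0.5258, -0.0838, 0.1838]
tool_rot: [-3.141, 0.003, 0.2]
contact_force: [-8.1, -2.1, 8.9]
opening: 0.0339
grip_force: 49.6
```

```bash
python3 -m crank '[[-1,1,0,0,0],[-1,2,0,0,0],[-1,3,0,0,0],[-1,4,0,0,0],[-1,5,0,0,0],[-1,6,0,0,0],[-1,7,0,0,0],[-1,8,0,0,0],[-1,9,0,0,0],[-1,10,0,0,0]]' 50
python3 - <<'E'
from h import *
p,d=cam('side')
b=cv2.resize(p[140:220,240:340],(800,640)[:2],interpolation=2)[:600]
save(b,'c6.png')
E
```

```text
time: 8.82
tool_pos: [0.5351, -0.0817, 0.1838]
tool_rot: [-3.14, 0.005, 0.2]
contact_force: [-10.9, -2.0, 10.3]
opening: 0.0343
grip_force: 49.7
```

View pics/c6.png

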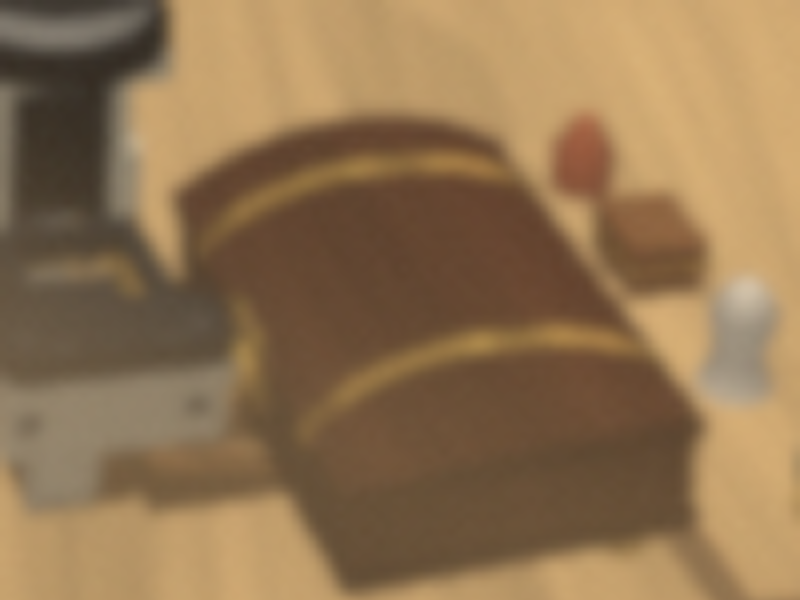

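The box stands straight, slightly pushed back, with the comb's near teeth entering at (270,460). No foot collision: the force is about 11 N, so it's wedging. I'll continue.

```bash
python3 -m crank '[[-1,1,0,0,0],[-1,2,0,0,0],[-1,3,0,0,0],[-1,4,0,0,0],[-1,5,0,0,0],[-1,6,0,0,0],[-1,7,0,0,0],[-1,8,0,0,0],[-1,9,0,0,0],[-1,10,0,0,0],[-1,11,0,0,0],[-1,12,0,0,0]]' 60;  python3 -m crank '[[-1,1,0,0,0],[-1,2,0,0,0],[-1,3,0,0,0],[-1,4,0,0,0],[-1,5,0,0,0],[-1,6,0,0,0],[-1,7,0,0,0],[-1,8,0,0,0],[-1,9,0,0,0],[-1,10,0,0,0]]' 60
python3 - <<'E'
from h import *
p,d=cam('side')
b=cv2.resize(p[140:220,240:340],(800,640)[:2],interpolation=2)[:600]
save(b,'c7.png')
E
```

```text
time: 9.87
tool_pos: [0.5469, -0.0794, 0.1837]
tool_rot: [-3.14, 0.005, 0.2]
contact_force: [-11.2, -1.6, 11.3]
opening: 0.0337
grip_force: 59.6
time: 10.7
tool_pos: [0.5568, -0.0774, 0.1838]
tool_rot: [-3.14, 0.005, 0.2]
contact_force: [-10.5, -1.9, 10.5]
opening: 0.0337
grip_force: 59.6
```

View pics/c7.png

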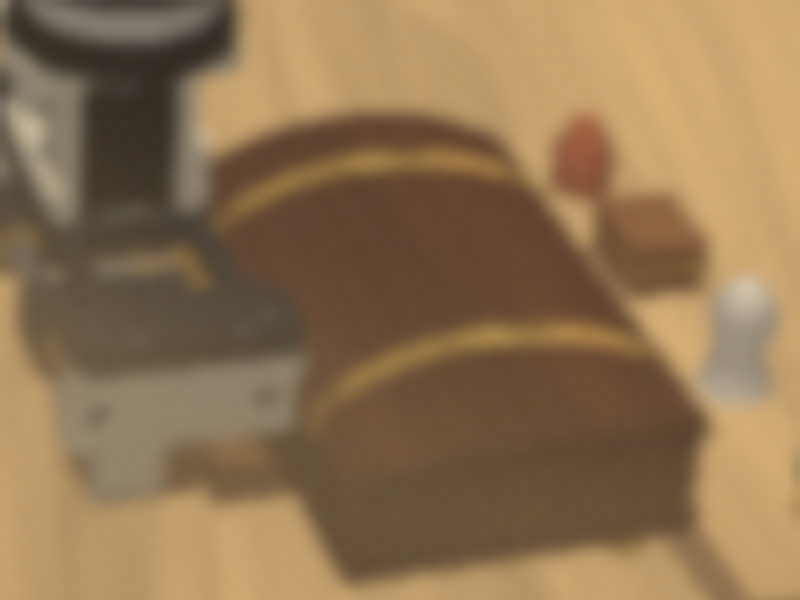

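The box is nearly level. The gripper body is still clear of the lid, its front at (300,340). About 13 mm remain.

```bash
python3 -m crank '[[-1,1,0,0,0],[-1,2,0,0,0],[-1,3,0,0,0],[-1,4,0,0,0],[-1,5,0,0,0],[-1,6,0,0,0],[-1,7,0,0,0],[-1,8,0,0,0],[-1,8,0,0,0]]' 60;  python3 -m crank '[[-1,1,0,0,0],[-1,2,0,0,0],[-1,2,0,0,0]]' 60
python3 - <<'E'
from h import *
np.set_printoptions(precision=4,suppress=True)
s=telemetry.observe();print(s['tool_pos'],s['tool_rot'],s['contact_force'],s['torque'])
p,d=cam('side')
b=cv2.resize(p[140:220,240:340],(800,640)[:2],interpolation=2)[:600]
save(b,'c8.png')
E
```

```text
time: 11.5
tool_pos: [0.5648, -0.0758, 0.1838]
tool_rot: [-3.14, 0.004, 0.2]
contact_force: [-8.9, -1.6, 9.0]
opening: 0.0339
grip_force: 59.6
time: 11.75
tool_pos: [0.5668, -0.0754, 0.1838]
tool_rot: [-3.14, 0.004, 0.2]
contact_force: [-8.7, -1.6, 9.2]
opening: 0.0341
grip_force: 59.6
[ 0.5668 -0.0754  0.1838] [-3.1404  0.004   0.2001] [-8.6891 -1.6366  9.1801] [-0.1968  1.4164 -0.0438]
```

```bash
python3 -m crank '[[-1,0.5,0,0,0],[-1,1,0,0,0],[-1,1,0,0,0]]' 60|grep -E 'pos|force'; python3 -m crank '[[-1,0.5,0,0,0],[-1,1,0,0,0],[-1,1,0,0,0]]' 60|grep -E 'pos|force'; python3 -m crank '[[-1,0.5,0,0,0],[-1,1,0,0,0],[-1,1,0,0,0]]' 60|grep -E 'pos|force'
```

```text
tool_pos: [0.5677, -0.0753, 0.1838]
contact_force: [-8.6, -2.5, 10.0]
grip_force: 59.6
tool_pos: [0.5686, -0.0751, 0.1838]
contact_force: [-10.1, -1.6, 9.8]
grip_force: 59.6
tool_pos: [0.5691, -0.075, 0.1838]
contact_force: [-12.7, -3.5, 13.2]
grip_force: 59.6
```

```bash
python3 -m crank '[[-1,0.5,0,0,0],[-1,0.5,0,0,0]]' 60|grep -E 'pos|force'; python3 -m crank '[[-1,0.5,0,0,0],[-1,0.5,0,0,0]]' 60|grep -E 'pos|force'
```

```text
tool_pos: [0.5693, -0.075, 0.1838]
contact_force: [-13.9, -3.4, 13.6]
grip_force: 59.6
tool_pos: [0.5695, -0.0749, 0.1837]
contact_force: [-15.4, -4.2, 13.8]
grip_force: 59.7
```

```bash
python3 -m crank '[[-1,0.6,0,0,0],[-1,1.2,0,0,0],[-1,1.2,0,0,0]]' 60|grep -E 'pos|force'
python3 - <<'E'
from h import *
np.set_printoptions(precision=4,suppress=True)
s=telemetry.observe();print(s['tool_pos'],s['contact_force'],s['torque'])
p,d=cam('side')
b=cv2.resize(p[140:220,240:340],(700,560),interpolation=2)
save(b,'c8.png')
E
```

```text
tool_pos: [0.57, -0.0749, 0.1837]
contact_force: [-19.2, -5.3, 18.2]
grip_force: 59.7
[ 0.57   -0.0749  0.1837] [-19.1719  -5.3444  18.2448] [-0.8226  3.0743  0.0002]
```

View pics/c8.png

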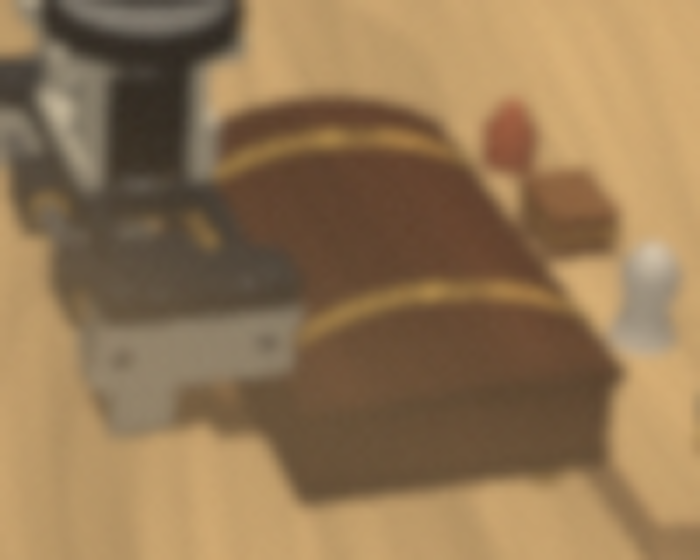

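The side view shows the box level. The push stopped dead at about 20 N, and the torque/force lever of 0.16 m places the reaction at comb height, so it isn't gripper-body contact. I'll relax the push, open, back off and rise.

```bash
python3 -m crank '[[-1,-0.6,0,0,0],[-0.2,-1,0,-0.5,0],[0.6,-1.3,0,-1,0],[0.6,-1.3,0,-1,0],[0.6,-1.3,0,-1,0],[0.6,-1.3,0,-1,0],[0.6,-1.3,0,-1,0],[0.6,-1.3,0,-1,0],[0.6,-1.3,0,-1,0],[0.6,-1.3,0,-1,0]]' 60
```

```text
time: 14.02
tool_pos: [0.5718, -0.0747, 0.1847]
tool_rot: [3.142, -0.0, 0.2]
contact_force: [-0.6, 0.5, -0.9]
opening: 0.0733
grip_force: 0.0
```

```bash
python3 -m crank '[[0.6,-10,0,-1,0],[0.6,-25,0,-1,0],[0.6,-45,0,-1,0],[0.6,-65,0,-1,0],[0.6,-70,0,-20,0],[0.6,-70,0,-60,0],[0.6,-70,0,-100,0],[0.6,-80,0,-140,0],[0.6,-90,60,-180,0],[0.6,-100,100,-180,0],[0.6,-110,140,-180,0],[0.6,-120,180,-180,0]]'
python3 -m crank '[[0.6,0,40,0,0],[0.6,0,80,0,0],[0.6,0,120,0,0],[0.6,0,160,0,0],[0.6,0,160,0,0]]'
python3 - <<'E'
from h import *
np.set_printoptions(precision=4,suppress=True)
q,d=cam('top'); p,_=cam('side')
W=world('top',d)
# lid ridge/edges: plane fit of box height along depth axis: profile through box centre
u=np.array([np.cos(.2),np.sin(.2)]);v=np.array([-u[1],u[0]])
m0=np.array([.605,-.068]); X=(W[...,:2]-m0)
a=X@u;b=X@v
for k in range(-120,140,8):
    m=(a>k/1e3)&(a<k/1e3+.008)&(abs(b+.0)<.017); 
    if m.sum(): print(k+4,m.sum(),round(float(np.median(W[m][:,2])),4),end=' | ')
r=cv2.resize(q[120:190,190:280],(450,350),interpolation=2); s=cv2.resize(p[148:218,250:320],(350,350),interpolation=2)
save(np.hstack([r,s]),'c9.png')
for n,(x0,y0,x1,y1),lo in(('jar',(85,110,135,165),.06),('coaster',(290,170,333,213),.006)):
    w=W[y0:y1,x0:x1];k=(w[...,2]>lo);print(n,w[k].mean(0))
E
```

```text
time: 15.02
tool_pos: [0.4907, -0.2502, 0.3657]
tool_rot: [3.139, -0.003, 0.201]
contact_force: [0.8, -0.0, 0.8]
opening: 0.0734
grip_force: 0.0
time: 15.43
tool_pos: [0.5221, -0.412, 0.3621]
tool_rot: [3.139, 0.0, 0.195]
contact_force: [-1.8, 1.9, -1.2]
opening: 0.0731
grip_force: 0.0
-68 1 -0.0034 | -60 3 0.0008 | -52 12 0.0035 | -44 19 0.026 | -36 26 0.0275 | -28 21 0.0263 | -20 26 0.0272 | -12 20 0.0272 | -4 30 0.0255 | 4 46 0.06 | 12 26 0.0676 | 20 27 0.0723 | 28 27 0.0762 | 36 21 0.0767 | 44 27 0.0798 | 52 22 0.08 | 60 25 0.0807 | 68 25 0.0809 | 76 20 0.0805 | 84 23 0.079 | 92 22 0.0778 | 100 20 0.0741 | 108 21 0.0725 | 116 14 0.0659 | 124 14 0.0619 | 140 16 0.0241 | jar [0.6838 0.3477 0.1528]
coaster [ 0.4336 -0.2538  0.4536]
```

The depth profile shows the lid symmetric about the box's middle, for example 0.0723 m at 20 mm and 0.0725 m at 108 mm, and 0.081 m at the top. So the box is level. The handle's rear end lies about 52 mm ahead of the edge, as expected for a seated comb. The arm is clear.

```bash
python3 -c "
from cell import ticket
print(ticket.hand_in())"
```

```text
the job is handed in; nothing more can be done
None
```

The comb is wedged in under the box's front edge around the short foot (push stopped dead at about 20 N), the box measures level, and the job is handed in; the arm never went near the jar, but it blocked my last view of the coaster and marble, which it only passed high above.

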